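Hold a field probe centred over a chip through a guide block

ROBOT

A 6-joint arm with a two-finger parallel gripper is mounted at the origin on the work surface. World frame = base frame: x ahead of the robot, y to its left, z up, the work surface at z = 0. Lengths are in m, angles in degrees, forces in N, time in s.
With the tool pointing down it reaches from about 0.3 to 0.75 m from the base axis. Payload 8.5 kg.
Tool frame: the origin (TCP) lies on the centre line of the jaws, within the pads' length; the fingertips stand env.tcp_to_tips ahead of it and the grasp point (between the pads) lies 8 mm behind it (env.tcp_to_tips is the distance from the TCP to the fingertips, in m); z points along the fingers, y is the direction in which the jaws open and shut (so a half turn about z gives the same grasp; the last joint's range is limited). The gripper opens to 85 mm and grips with 20 to 120 N. Pads are 22 mm wide; open, the fingers measure 114 mm over their backs; the gripper's body (76 mm by 85 mm) begins 54 mm behind the grasp point. The pads swing forward as they close: fully open they stand 13 mm farther back than shut.
Start: joints at [-85.732, 21.807, 74.336, -0, 83.858, -12.336], TCP at [0.157, -0.527, 0.242] pointing down, gripper open.
Joint ranges: [-178.18, 178.18], [-50.72, 133.34], [12.68, 142.11], [-81.47, 261.47], [9.98, 163.14], [-165.26, 165.26]. Speed limits (degrees/s): [136.94, 136.94, 180, 180, 180, 180].

INTERFACE

Orientations are given as a 3x3 rotation matrix whose columns are the frame's x, y, z axes.
In Python, from rig import env gives the robot as it stands. The module is installed in compiled form; this text tells all that it offers.
- The arm moves only by the tool carry_out, never from a script. Its argument "rows" is a list of rows, each an object of numbers: "tx", "ty", "tz": the shift along the tool's x, y, z in cm; "yaw": the turn about the tool's z in rad. In form: [{"tx": .., "ty": .., "tz": .., "yaw": ..}, ...]. A call has 1 to 12 rows; each row shifts and turns the pose as measured when the row begins, along the tool's axes as they then stand; what a row does not reach is not made up. A row lasts 1/10 s, in which the tool goes at most 50 mm and 8.59 degrees, less where a joint would pass 70% of its speed; a pose out of reach is approached as far as the arm can. A call is refused whole if a number of a shift passes 5 or a number of a turn 0.15, either way. A call with a gripper value outside its range is refused whole. "jaw" is the closure, from -1 (fully open) to 1 (shut), set as the call begins (left out, the last holds). The fingers move at their own pace and stop on an object; "squeeze" is the grip in N (left out, the last holds). Time passes only in rows, so rows that do not move let the fingers close. It gives the time, the measured TCP pose, the force and the opening at its end, in the units of the state.
- env.observe(): the state, without advancing time (a new reading comes with each control period).
- env.get_image(name): name is "side" or "top"; returns the picture (384x512x3 uint8, red, green, blue); there is no depth.
- env.camera_params(name): a dict with "vertical_fov" (degrees; the focal length in pixels is half the picture's height over the tangent of half this angle, whatever the lens; pixels are square), "cx", "cy" (the principal point, pixels), "k1" (the pictures are not rectified: a ray, as slopes to the right and down, at radius r is drawn at 1 + k1 r^2 times it, then the intrinsics apply), "view" (4x4, takes a point from world to camera coordinates). Camera axes: x right, y up, looking along -z (the intrinsics and any distortion apply to the point x, -y, -z); pixel columns grow to the right and rows downward; lengths in m; the calibration is good to about 2 mm. A picture is of the moment at which its call begins. camera_params takes no time and is no camera call.
- env.close_job(): hands the job in, once; it reports no verdict.
The state is a dict: "time_s": time; "q": joint angles; "qvel": joint speeds; "joint_efforts": joint torques, N m; "position": TCP position; "tool_rot": TCP orientation; "ft_force": force on the tool from outside, world axes, zero at the start; "wrist_torque": the same for the moment, N m; "grip_width": finger opening in m.
Only numpy, scipy, OpenCV 4.12 (cv2) and the standard library are available. Lean on these libraries where they do the work, as an engineer would, in place of code of your own. Each camera call takes 0.05 s, during which the arm holds its last target. There are 200 camera calls.

TASK

Pack the test cradle: stand the guide block (the one with the hole) in the end with the chip, so the chip lies under its hole, and the filler block beside it, both flat on the board and let go. Then lift the field probe out of its stand and lower it upright through the guide hole, without it ever touching the blocks or the cradle, until its tip is about 10 mm above the chip. Finish while still holding it there, still and centred in the hole, with the other bench things left where they are.

Things in the scene. Friction and masses are not known exactly. Their poses are not given: they have to be found in the camera images.
- cradle: Fixed aluminium tray, 109 x 60 mm outside, long along its x, open on top. Origin: centre of underside, z up. Pocket 98 mm (x) by 49 mm (y), centred on the origin; its floor, a green circuit board, is 10 mm above the origin. Walls plus an outward-flared lip end 16 mm above the floor. The guide block's place is the +x end (chip end), the filler's the -x end; 6 mm play in all along x, 5 mm along y.
- chip_top (a point): Centre of the top of the small black square chip (10 x 10 x 1.5 mm) on the green board in the cradle, at x = +19.5 mm, y = 0, z = 11.5 mm in the cradle's frame; axes as the cradle's. It marks the guide block's end.
- guide_block: Loose grey plastic block, 56 (x) x 44 (y) x 50 mm high, about 140 g, upright on the bench, with a 20 mm round hole down through its middle. Origin: centre of underside, z up. Half a turn is the same. Packed: centre at about x = +19.5 mm, y = 0 of the cradle, its 44 mm across the tray, standing 34 mm above the lip: grip it across the 44 mm with the fingertips above the lip.
- bore_top (a point): Centre of the upper mouth of the guide block's hole, 50 mm above the block's origin; axes as the guide block's. The hole is 20 mm in diameter and 50 mm deep.
- filler_block: Loose solid grey plastic block without a hole, 36 (x) x 44 (y) x 50 mm high, about 100 g, upright on the bench. Origin: centre of underside, z up. Half a turn is the same. Packed: centre at about x = -29.5 mm, y = 0 of the cradle, its 44 mm across the tray; grip it across the 44 mm as the guide block.
- probe: Field probe, 70 g, 125 mm long, upright in its stand. Origin at its tip (lowest point), z along it up to the grip. Steel rod 8 mm in diameter from z = 0 to 75 mm, round black collar 28 mm in diameter from 75 to 79 mm, black square grip 20 x 20 mm, faces square to the probe's x and y, from 79 to 125 mm, flat 3 mm brass button on top.
- probe_tip (a point): The probe's tip, at the probe's origin; axes as the probe's.
- probe_stand: Fixed aluminium stand, a 40 x 40 mm post on a 70 x 70 x 8 mm foot, 86 mm high in all. Origin at the centre of its underside. The probe hangs by its collar on top of it, its rod down a 16 mm hole in the middle; pull it straight up by at least 80 mm to clear.
- solder_reel: Bystander: steel-coloured reel of solder, 54 mm in diameter, 34 mm high, standing flat. Origin under its centre. Leave alone.
- flux_jar: Bystander: amber glass jar with black cap, 44 mm in diameter, 45 mm high. Origin under its centre. Leave alone.
- screwdriver: Bystander: screwdriver, 160 mm long, lying along its own x with the handle to -x. Leave alone.
- tip_cleaner: Bystander: brass cup, 64 mm across, 40 mm high. Origin under its centre. Leave alone.
Things that resemble listed ones, but are neither listed nor needed, are in the scene too. Leave any pink, red or turquoise look-alike of the filler_block alone.

How it is judged (in metres and radians):
On the way:
1. guide block over the chip and filler block beside it, both flat in the cradle and let go (x of guide_block in the frame of cradle between 0.0125 and 0.0265 m and y of guide_block in the frame of cradle between -0.005 and 0.005 m and z of each of guide_block, filler_block in the frame of cradle below 0.013 m and angle between each of guide_block, filler_block's own z axis and vertical below 0.06 rad and contact force between the fingers and guide_block below 0.1 N and x of filler_block in the frame of cradle between -0.0365 and -0.0225 m and y of filler_block in the frame of cradle between -0.005 and 0.005 m and contact force between the fingers and filler_block below 0.1 N and contact force between probe and the fingers below 0.1 N), for 0.2 s.
At the end, for the whole second after the job is handed in: Both blocks flat in the cradle (3 mm, 0.06 rad), guide at the chip's end, filler at the other, let go; probe held in the fingers, still (10 mm/s), upright within 0.06 rad, tip within 3.5 mm of the hole's axis and 3 to 18 mm above the chip, touching neither blocks, cradle nor stand (x of guide_block in the frame of cradle between 0.0125 and 0.0265 m and y of guide_block in the frame of cradle between -0.005 and 0.005 m and z of each of guide_block, filler_block in the frame of cradle below 0.013 m and angle between each of guide_block, filler_block, probe's own z axis and vertical below 0.06 rad and contact force between each of the fingers, probe and guide_block below 0.1 N and x of filler_block in the frame of cradle between -0.0365 and -0.0225 m and y of filler_block in the frame of cradle between -0.005 and 0.005 m and contact force between each of the fingers, probe and filler_block below 0.1 N and horizontal distance between probe_tip and bore_top below 0.0035 m and z of probe_tip in the frame of chip_top between 0.003 and 0.018 m and contact force between the fingers and probe above 1 N and linear speed of probe below 0.01 m/s and contact force between probe and cradle below 0.1 N and contact force between probe and probe_stand below 0.1 N); the arm keeps its last pose, push and grip.
It fails at once if the probe touches the guide block, the filler block or the cradle (contact force between probe and guide_block above 0.3 N or contact force between probe and filler_block above 0.3 N or contact force between probe and cradle above 0.3 N).
It fails at once if a bystander is moved by more than 25 mm (distance of any of solder_reel, flux_jar, screwdriver, tip_cleaner from where it was at the start of the episode above 0.025 m).
It also fails if it takes over 72 s, if anything falls off the work surface, if the arm or the gripper's body presses on something with over 40 N, if the wrist force passes 120 N, or if a joint passes its speed limit or range.

## Working session

There is one attempt and no reset: what is moved stays moved. The work goes in short steps, Python scripts to look and compute and a tool call to move; the robot and the scene stay as the last step left them, time stands still between calls to the robot, and variables do not carry over. Pictures are saved under pics/ and viewed, about 8 in all and at most 12, crops included, and the job is handed in when it is done.

Besides the shell and the picture viewer there is one more tool, called after "Emit:" as name(argument=value, ...), one argument or row to a line, values as JSON. carry_out: Moves the arm, as the interface text tells. Its arguments: {"type":"object","properties":{"rows":{"type":"array","items":{"type":"object","properties":{"tx":{"type":"number"},"ty":{"type":"number"},"tz":{"type":"number"},"yaw":{"type":"number"}}}},"jaw":{"type":"number"},"squeeze":{"type":"number"}},"required":["rows"]}

```bash
mkdir -p pics; cat > h.py <<'E'
import numpy as np, cv2
from rig import env
def K(n):
    p=env.camera_params(n); f=192/np.tan(np.radians(p["vertical_fov"])/2)
    return np.array([[f,0,p["cx"]],[0,f,p["cy"]],[0,0,1.]]),np.array([p["k1"],0,0,0,0.]),np.array(p["view"])
def ray(n,uv):
    k,d,V=K(n); u=cv2.undistortPoints(np.array(uv,float).reshape(-1,1,2),k,d).reshape(-1,2)
    D=np.c_[u[:,0],-u[:,1],-np.ones(len(u))]@V[:3,:3]; return -V[:3,:3].T@V[:3,3],D
def onz(n,uv,z):
    c,D=ray(n,uv); return c+D*((z-c[2])/D[:,2])[:,None]
def proj(n,P):
    k,d,V=K(n); P=np.atleast_2d(P)@V[:3,:3].T+V[:3,3]
    P=P*[1,-1,-1]; return cv2.projectPoints(P,np.zeros(3),np.zeros(3),k,d)[0].reshape(-1,2)
def img(n): return cv2.cvtColor(env.get_image(n),cv2.COLOR_RGB2BGR)
E
python3 - <<'E'
from h import *
for n in("top","side"):
    i=img(n);cv2.imwrite(f"pics/{n}0.png",i)
    k,d,V=K(n);print(n,k[0,0],k[:2,2],d[0],-V[:3,:3].T@V[:3,3],-V[2,:3])
s=env.observe();print(s["time_s"],s["position"],s["tool_rot"],s["grip_width"],env.tcp_to_tips,s["ft_force"])
a=np.vstack([cv2.imread("pics/top0.png"),cv2.imread("pics/side0.png")]);cv2.imwrite("pics/a.png",cv2.imread("pics/top0.png").repeat(1,0))
E
```

```text
top 446.76401324080837 [253.01858202 196.99972203] -0.11403424331132792 [0.51116206 0.03232893 1.12869368] [ 0.05583537 -0.00957957 -0.99839403]
side 474.46014645202945 [258.03279498 193.61427527] -0.18673272095917143 [0.44047354 0.90832609 0.81177683] [ 0.10638011 -0.76651795 -0.63335101]
0.1 [ 0.15715107 -0.52681258  0.24177304] [[ 9.58302934e-01  2.85754227e-01 -9.15642786e-05]
 [ 2.85754095e-01 -9.58302067e-01  1.32114696e-03]
 [ 2.89777093e-04 -1.29222388e-03 -9.99999123e-01]] 0.08576255857762362 0.011 [-0.02937613  0.3221359   0.5752052 ]
```

View pics/top0.png

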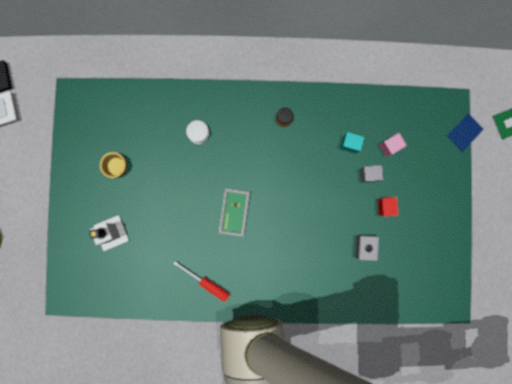

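View pics/side0.png

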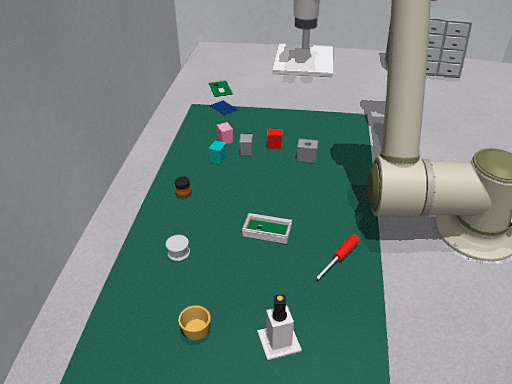

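Top view: grey candidates are the guide (hole) at (369,248) and the filler at (373,174). Look-alikes are turquoise (353,142), pink (394,145) and red (390,207). The cradle is at (235,213) and the probe in its stand at (108,233). One close crop checks the choices.

```bash
python3 - <<'E'
from h import *
t=cv2.imread("pics/top0.png");s=cv2.imread("pics/side0.png")
def c(i,x,y,w=32,h=32): return cv2.resize(i[y-h:y+h,x-w:x+w],(260,260),interpolation=cv2.INTER_CUBIC)
A=np.hstack([c(t,235,213),c(t,369,248),c(t,373,174)]);B=np.hstack([c(t,110,233),c(s,267,228),c(s,280,320,45,45)])
cv2.imwrite("pics/c1.png",np.vstack([A,B]))
E
```

```text
(no output)
```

View pics/c1.png

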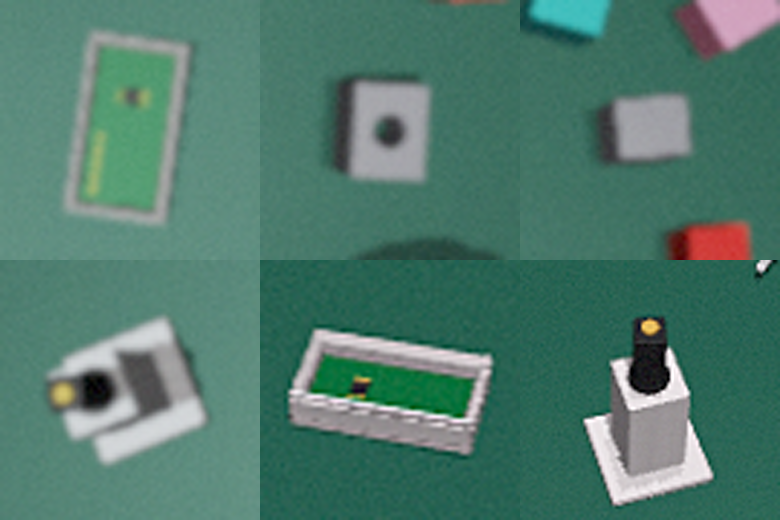

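```bash
cat >> h.py <<'E'
def rect(n,i,x,y,z,lo,hi,r=30,smax=60):
    hsv=cv2.cvtColor(i,cv2.COLOR_BGR2HSV); m=((hsv[...,1]<smax)&(hsv[...,2]>lo)&(hsv[...,2]<hi)).astype(np.uint8)
    w=np.zeros_like(m); w[max(y-r,0):y+r,max(x-r,0):x+r]=1; m*=w
    m=cv2.resize(m*255,None,fx=4,fy=4,interpolation=cv2.INTER_LINEAR)>127
    C=cv2.findContours(m.astype(np.uint8),cv2.RETR_EXTERNAL,cv2.CHAIN_APPROX_NONE)[0]
    c=max(C,key=cv2.contourArea).reshape(-1,2)
    P=onz(n,(c+.5)/4-.5,z)[:,:2]
    return cv2.minAreaRect((P*1000).astype(np.float32))
def blob(n,i,hl,hh,x,y,r,z,s=90,v=90):
    hsv=cv2.cvtColor(i,cv2.COLOR_BGR2HSV); m=cv2.inRange(hsv,(hl,s,v),(hh,255,255))
    w=np.zeros_like(m); w[y-r:y+r,x-r:x+r]=1; v_,u=np.nonzero(m*w); return np.array([u.mean(),v_.mean()]),len(u),onz(n,[[u.mean(),v_.mean()]],z)[0]
E
python3 - <<'E'
from h import *
t=cv2.imread("pics/top0.png");s=cv2.imread("pics/side0.png");h=cv2.cvtColor(t,cv2.COLOR_BGR2HSV)
for p in [(369,238),(360,248),(373,174),(363,174),(365,230),(110,220),(235,192),(225,213)]: print(p,h[p[1],p[0]],end=' ')
print()
for lo in(100,120,140):
  print(lo,"guide",rect("top",t,369,248,.05,lo,256,22,45),"fil",rect("top",t,373,174,.05,lo,256,18,45))
  print("cradle",rect("top",t,235,213,.026,lo,256,32,45))
  print("stand",rect("top",t,110,233,.086,lo,256,32,45))
print(onz("top",[[235.5,204.6]],.0115))
b1=blob("top",t,15,32,94,234,10,.139);b2=blob("side",s,8,32,280,300,12,.139);print(b1,b2)
E
```

```text
(369, 238) [116  10 171] (360, 248) [115  11 145] (373, 174) [115   9 168] (363, 174) [138  19  66] (365, 230) [ 80 110 118] (110, 220) [102   6 212] (235, 192) [ 71  23 157] (225, 213) [ 70  96 152] 
100 guide ((453.6070251464844, -261.5906677246094), (60.168304443359375, 48.95426940917969), 0.687693178653717) fil ((637.0807495117188, -271.3509216308594), (41.32956314086914, 47.173797607421875), 1.5984770059585571)
cradle ((535.0637817382812, 68.17765808105469), (66.14315795898438, 114.626953125), 83.15154266357422)
stand ((475.84063720703125, 359.853271484375), (70.90440368652344, 81.38536071777344), 23.455915451049805)
120 guide ((453.1687316894531, -261.7489318847656), (47.65050506591797, 59.68058776855469), 87.19014739990234) fil ((638.3089599609375, -271.37445068359375), (38.875465393066406, 47.05826950073242), 1.5984768867492676)
cradle ((535.0637817382812, 68.17765808105469), (66.14315795898438, 114.626953125), 83.15154266357422)
stand ((475.84063720703125, 359.853271484375), (70.90440368652344, 81.38536071777344), 23.455915451049805)
140 guide ((453.53814697265625, -261.9868469238281), (45.660274505615234, 57.981529235839844), 87.12647247314453) fil ((637.2603759765625, -272.0404052734375), (36.45409393310547, 43.148658752441406), 5.915980815887451)
cradle ((534.8264770507812, 69.08467864990234), (64.39862060546875, 113.93888854980469), 83.15363311767578)
stand ((475.7439270019531, 360.05548095703125), (70.86907196044922, 80.95924377441406), 23.574331283569336)
[[0.55362234 0.06501378 0.0115    ]]
(array([ 92.96, 233.4 ]), 25, array([0.47702875, 0.37880675, 0.139     ])) (array([279.61290323, 297.67741935]), 31, array([0.47738775, 0.3792024 , 0.139     ]))
```

Chip end is world +x; cradle heading is about -6.9°, guide about -3°, filler about +3°. The two views agree on the probe button within 0.5 mm. Next, moving above the guide.

```bash
cat >> h.py <<'E'
def to(x,y,z,psi):
    s=env.observe();R=np.array(s["tool_rot"]);d=R.T@(np.array([x,y,z])-s["position"])*100
    h=np.degrees(np.arctan2(R[1,0],R[0,0]))
    w=(h-psi+90)%180-90
    print("t %.2f pos %s head %.2f tilt %.4f w %.4f F %s | delta cm %s yaw %.3f"%(s["time_s"],np.round(s["position"],4),h,np.hypot(R[0,2],R[1,2]),s["grip_width"],np.round(s["ft_force"],1),np.round(d,2),np.radians(w)))
E
python3 -c "
from h import *
to(.4535,-.262,.16,-3)"
```

```text
t 0.10 pos [ 0.1572 -0.5268  0.2418] head 16.60 tilt 0.0013 w 0.0858 F [-0.   0.3  0.6] | delta cm [ 35.96 -16.9    8.21] yaw 0.342
```

Emit:
carry_out(
  rows=[
    {"tx":3.6,"ty":-1.7,"tz":0.8},
    {"tx":3.6,"ty":-1.7,"tz":0.8},
    {"tx":3.6,"ty":-1.7,"tz":0.8},
    {"tx":3.6,"ty":-1.7,"tz":0.8},
    {"tx":3.6,"ty":-1.7,"tz":0.8},
    {"tx":3.6,"ty":-1.7,"tz":0.8},
    {"tx":3.6,"ty":-1.7,"tz":0.8},
    {"tx":3.6,"ty":-1.7,"tz":0.8},
    {"tx":3.6,"ty":-1.7,"tz":0.8},
    {"tx":3.6,"ty":-1.7,"tz":0.8},
    {"yaw":0.15},
    {"yaw":0.15},
  ],
  jaw=-1,
  squeeze=40,
)

```text
validation failed for argument at $.ro...
```

```bash
python3 -c "
from h import *
to(.4535,-.262,.16,-3)"
```

```text
t 0.10 pos [ 0.1572 -0.5268  0.2418] head 16.60 tilt 0.0013 w 0.0858 F [-0.   0.3  0.6] | delta cm [ 35.96 -16.9    8.21] yaw 0.342
```

Every field must likely be present in each row.

Emit:
carry_out(
  rows=[
    {"tx":3.6,"ty":-1.7,"tz":0.8,"yaw":0},
    {"tx":3.6,"ty":-1.7,"tz":0.8,"yaw":0},
    {"tx":3.6,"ty":-1.7,"tz":0.8,"yaw":0},
    {"tx":3.6,"ty":-1.7,"tz":0.8,"yaw":0},
    {"tx":3.6,"ty":-1.7,"tz":0.8,"yaw":0},
    {"tx":3.6,"ty":-1.7,"tz":0.8,"yaw":0},
    {"tx":3.6,"ty":-1.7,"tz":0.8,"yaw":0},
    {"tx":3.6,"ty":-1.7,"tz":0.8,"yaw":0},
    {"tx":3.6,"ty":-1.7,"tz":0.8,"yaw":0},
    {"tx":3.6,"ty":-1.7,"tz":0.8,"yaw":0},
    {"tx":0,"ty":0,"tz":0,"yaw":0.15},
    {"tx":0,"ty":0,"tz":0,"yaw":0.15},
  ],
  jaw=-1,
  squeeze=40,
)

```text
time_s: 1.3
position: [0.4635, -0.2493, 0.1547]
tool_rot: [[1.0, -0.02, -0.005], [-0.02, -1.0, 0.007], [-0.005, -0.006, -1.0]]
ft_force: [-0.2, -0.1, 0.6]
grip_width: 0.0857
```

```bash
python3 -c "
from h import *
to(.4535,-.262,.16,-3)"
```

```text
t 1.30 pos [ 0.4635 -0.2493  0.1547] head -1.17 tilt 0.0081 w 0.0857 F [-0.2 -0.1  0.6] | delta cm [-0.98  1.29 -0.53] yaw 0.032
```

Emit:
carry_out(
  rows=[
    {"tx":-1.0,"ty":1.3,"tz":0,"yaw":0.03},
    {"tx":0,"ty":0,"tz":3,"yaw":0},
    {"tx":0,"ty":0,"tz":3,"yaw":0},
    {"tx":0,"ty":0,"tz":0,"yaw":0},
    {"tx":0,"ty":0,"tz":0,"yaw":0},
  ],
)

```text
time_s: 1.8
position: [0.4511, -0.2647, 0.0937]
tool_rot: [[0.999, -0.048, -0.005], [-0.048, -0.999, 0.005], [-0.005, -0.005, -1.0]]
ft_force: [0.0, -0.4, 0.4]
grip_width: 0.0852
```

```bash
python3 - <<'E'
from h import *
to(.4535,-.262,.034,-3)
for n in("top","side"): cv2.imwrite(f"pics/{n}1.png",img(n))
t=cv2.imread("pics/top1.png");s=cv2.imread("pics/side1.png")
c=lambda i,x,y:cv2.resize(i[y-40:y+40,x-40:x+40],(390,390),interpolation=cv2.INTER_CUBIC)
cv2.imwrite("pics/c2.png",np.hstack([c(t,369,248),c(s,307,140)]))
E
```

```text
t 1.80 pos [ 0.4511 -0.2647  0.0937] head -2.72 tilt 0.0072 w 0.0852 F [ 0.  -0.4  0.4] | delta cm [ 0.26 -0.25  5.97] yaw 0.005
```

View pics/c2.png

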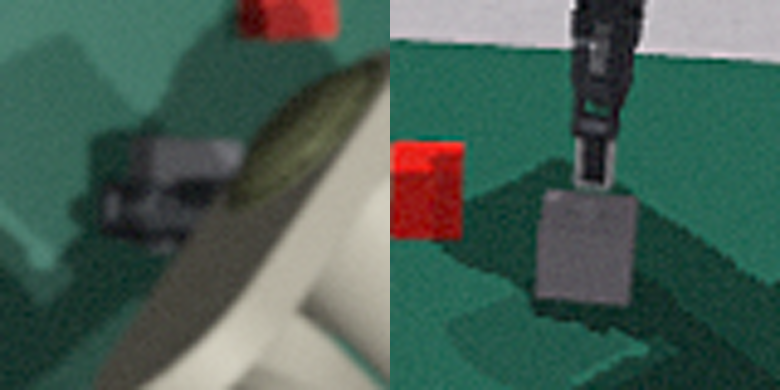

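Emit:
carry_out(
  rows=[
    {"tx":0.25,"ty":-0.25,"tz":2,"yaw":0},
    {"tx":0,"ty":0,"tz":2,"yaw":0},
    {"tx":0,"ty":0,"tz":1.5,"yaw":0},
    {"tx":0,"ty":0,"tz":0.4,"yaw":0},
    {"tx":0,"ty":0,"tz":0,"yaw":0},
    {"tx":0,"ty":0,"tz":0,"yaw":0},
  ],
)

```text
time_s: 2.5
position: [0.4568, -0.2655, 0.0411]
tool_rot: [[0.999, -0.045, 0.007], [-0.045, -0.999, -0.005], [0.007, 0.005, -1.0]]
ft_force: [-0.2, 0.5, 0.2]
grip_width: 0.0854
```

```bash
python3 - <<'E'
from h import *
to(.4535,-.262,.034,-3)
E
```

```text
t 2.50 pos [ 0.4568 -0.2655  0.0411] head -2.60 tilt 0.0084 w 0.0854 F [-0.2  0.5  0.2] | delta cm [-0.35 -0.34  0.71] yaw 0.007
```

Emit:
carry_out(
  rows=[
    {"tx":0,"ty":0,"tz":0,"yaw":0},
  ],
)

```text
time_s: 2.6
position: [0.4572, -0.2658, 0.0421]
tool_rot: [[0.999, -0.045, 0.008], [-0.045, -0.999, -0.006], [0.008, 0.006, -1.0]]
ft_force: [-1.6, 1.0, -0.3]
grip_width: 0.0856
```

Emit:
carry_out(
  rows=[
    {"tx":0,"ty":0,"tz":0,"yaw":0},
  ],
)

```text
time_s: 2.7
position: [0.4574, -0.266, 0.0428]
tool_rot: [[0.999, -0.045, 0.009], [-0.045, -0.999, -0.007], [0.009, 0.007, -1.0]]
ft_force: [0.7, 0.4, -0.2]
grip_width: 0.0851
```

Emit:
carry_out(
  rows=[
    {"tx":-0.3,"ty":-0.3,"tz":0,"yaw":0},
  ],
)

```text
time_s: 2.8
position: [0.4548, -0.2633, 0.0432]
tool_rot: [[0.999, -0.045, 0.01], [-0.045, -0.999, -0.008], [0.01, 0.008, -1.0]]
ft_force: [0.8, 0.3, 0.2]
grip_width: 0.0851
```

Emit:
carry_out(
  rows=[
    {"tx":0,"ty":0,"tz":0,"yaw":0},
  ],
)

```text
time_s: 2.9
position: [0.4545, -0.2628, 0.0434]
tool_rot: [[0.999, -0.045, 0.01], [-0.045, -0.999, -0.008], [0.01, 0.008, -1.0]]
ft_force: [0.6, 0.7, 1.3]
grip_width: 0.0853
```

Emit:
carry_out(
  rows=[
    {"tx":-0.1,"ty":-0.1,"tz":0.4,"yaw":0},
    {"tx":0,"ty":0,"tz":0.4,"yaw":0},
    {"tx":0,"ty":0,"tz":0.2,"yaw":0},
  ],
)

```text
time_s: 3.2
position: [0.4535, -0.2617, 0.0329]
tool_rot: [[0.999, -0.045, 0.01], [-0.045, -0.999, -0.008], [0.01, 0.008, -1.0]]
ft_force: [0.2, -0.2, 0.2]
grip_width: 0.0853
```

Emit:
carry_out(
  rows=[
    {"tx":0,"ty":0,"tz":0,"yaw":0},
  ],
)

```text
time_s: 3.3
position: [0.4534, -0.2616, 0.0325]
tool_rot: [[0.999, -0.045, 0.009], [-0.045, -0.999, -0.008], [0.01, 0.007, -1.0]]
ft_force: [-0.5, 0.7, -0.1]
grip_width: 0.0854
```

Emit:
carry_out(
  rows=[
    {"tx":0,"ty":0,"tz":-0.1,"yaw":0},
    {"tx":0,"ty":0,"tz":0,"yaw":0},
    {"tx":0,"ty":0,"tz":0,"yaw":0},
    {"tx":0,"ty":0,"tz":0,"yaw":0},
    {"tx":0,"ty":0,"tz":0,"yaw":0},
    {"tx":0,"ty":0,"tz":0,"yaw":0},
    {"tx":0,"ty":0,"tz":0,"yaw":0},
    {"tx":0,"ty":0,"tz":0,"yaw":0},
  ],
  jaw=1,
  squeeze=40,
)

```text
time_s: 4.1
position: [0.4536, -0.2617, 0.0336]
tool_rot: [[0.999, -0.045, 0.01], [-0.045, -0.999, -0.008], [0.01, 0.007, -1.0]]
ft_force: [-0.3, 0.9, 0.5]
grip_width: 0.0433
```

Emit:
carry_out(
  rows=[
    {"tx":0,"ty":0,"tz":-1,"yaw":0},
    {"tx":0,"ty":0,"tz":-2,"yaw":0},
    {"tx":0,"ty":0,"tz":-2,"yaw":0},
    {"tx":0,"ty":0,"tz":-2,"yaw":0},
    {"tx":0,"ty":0,"tz":-1,"yaw":0},
  ],
)

```text
time_s: 4.6
position: [0.4517, -0.2601, 0.1166]
tool_rot: [[0.999, -0.045, 0.006], [-0.045, -0.999, -0.004], [0.006, 0.004, -1.0]]
ft_force: [0.0, 0.2, -1.6]
grip_width: 0.0432
```

```bash
python3 - <<'E'
from h import *
to(.535+.0194,.068-.0023,.14,-6.9)
E
```

```text
t 4.60 pos [ 0.4517 -0.2601  0.1166] head -2.59 tilt 0.0071 w 0.0432 F [ 0.   0.2 -1.6] | delta cm [  8.8  -33.    -2.42] yaw 0.075
```

Emit:
carry_out(
  rows=[
    {"tx":0.4,"ty":-1.5,"tz":-0.5,"yaw":0},
    {"tx":0.8,"ty":-3,"tz":-0.3,"yaw":0},
    {"tx":0.8,"ty":-3,"tz":0,"yaw":0},
    {"tx":0.8,"ty":-3,"tz":0,"yaw":0},
    {"tx":0.8,"ty":-3,"tz":0,"yaw":0},
    {"tx":0.8,"ty":-3,"tz":0,"yaw":0},
    {"tx":0.8,"ty":-3,"tz":0,"yaw":0},
    {"tx":0.8,"ty":-3,"tz":0,"yaw":0},
    {"tx":0.8,"ty":-3,"tz":0,"yaw":0},
    {"tx":0.6,"ty":-2,"tz":0,"yaw":0.04},
    {"tx":0.3,"ty":-1,"tz":0,"yaw":0.03},
    {"tx":0,"ty":0,"tz":0,"yaw":0},
  ],
)

```text
time_s: 5.8
position: [0.5412, 0.0422, 0.1217]
tool_rot: [[0.993, -0.116, -0.003], [-0.116, -0.993, -0.001], [-0.003, 0.001, -1.0]]
ft_force: [0.1, -0.4, -2.3]
grip_width: 0.0434
```

```bash
python3 - <<'E'
from h import *
to(.535+.0194,.068-.0023,.10,-6.9)
E
```

```text
t 5.80 pos [0.5412 0.0422 0.1217] head -6.66 tilt 0.0032 w 0.0434 F [ 0.1 -0.4 -2.3] | delta cm [ 1.05 -2.49  2.17] yaw 0.004
```

Emit:
carry_out(
  rows=[
    {"tx":0.5,"ty":-1.2,"tz":1,"yaw":0},
    {"tx":0.5,"ty":-1.2,"tz":1.2,"yaw":0},
    {"tx":0,"ty":0,"tz":1,"yaw":0},
    {"tx":0,"ty":0,"tz":0.7,"yaw":0},
    {"tx":0,"ty":0,"tz":0.5,"yaw":0},
    {"tx":0,"ty":0,"tz":0,"yaw":0},
    {"tx":0,"ty":0,"tz":0,"yaw":0},
    {"tx":0,"ty":0,"tz":0,"yaw":0},
  ],
)

```text
time_s: 6.6
position: [0.553, 0.0655, 0.0719]
tool_rot: [[0.993, -0.116, -0.008], [-0.116, -0.993, -0.001], [-0.008, 0.001, -1.0]]
ft_force: [0.1, 0.2, -1.4]
grip_width: 0.0434
```

```bash
python3 - <<'E'
from h import *
to(.535+.0194,.068-.0023,.07,-6.9)
for n in("top","side"): cv2.imwrite(f"pics/{n}2.png",img(n))
t=cv2.imread("pics/top2.png");s=cv2.imread("pics/side2.png")
c=lambda i,x,y:cv2.resize(i[y-40:y+40,x-40:x+40],(400,400),interpolation=cv2.INTER_CUBIC)
cv2.imwrite("pics/c3.png",np.hstack([c(t,235,213),c(s,260,215)]))
E
```

```text
t 6.60 pos [0.553  0.0655 0.0719] head -6.65 tilt 0.0077 w 0.0434 F [ 0.1  0.2 -1.4] | delta cm [ 0.14 -0.04  0.19] yaw 0.004
```

View pics/c3.png

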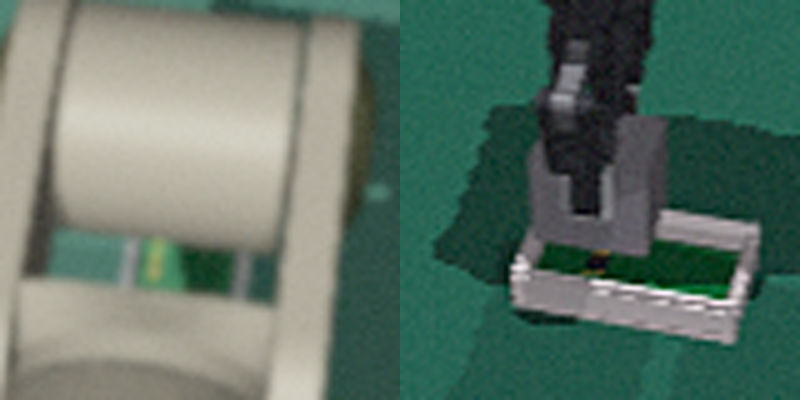

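```bash
python3 - <<'E'
from h import *
def fr(p,c=(.535,.0683),a=-6.9):
    a=np.radians(a);return np.round(np.array([[np.cos(a),np.sin(a)],[-np.sin(a),np.cos(a)]])@(np.array(p)[:2]-c)*1000,1)
print("chip side",[fr(onz("side",[[259.6,227.3]],.0115)[0])], "top",fr(onz("top",[[235.5,204.6]],.0115)[0]))
for z in(.0383,):
  P=onz("side",[[247,224],[270.4,226]],z);print([fr(p) for p in P])
# predicted pixels of lip outer corners & block corners
a=np.radians(-6.9);R=np.array([[np.cos(a),-np.sin(a)],[np.sin(a),np.cos(a)]])
L=np.array([[54.5,30],[54.5,-30],[-54.5,-30],[-54.5,30]])/1000@R.T+[.535,.0683]
for n in("side","top"):
  q=proj(n,np.c_[L,np.full(4,.026)]);i=cv2.imread(f"pics/{n}0.png");x,y=q.mean(0).astype(int)
  b=i[y-30:y+30,x-32:x+32];b=cv2.resize(b,None,fx=6,fy=6,interpolation=cv2.INTER_CUBIC)
  cv2.polylines(b,[((q-[x-32,y-30]+.5)*6).astype(np.int32)],True,(0,0,255),1)
  cv2.imwrite(f"pics/l_{n}.png",b)
cv2.imwrite("pics/c4.png",np.hstack([cv2.imread("pics/l_side.png"),cv2.imread("pics/l_top.png")]))
E
```

```text
chip side [array([18.9,  2.7])] top [18.9 -1. ]
[array([43.8, 26.2]), array([-12.1,  19.6])]
```

View pics/c4.png

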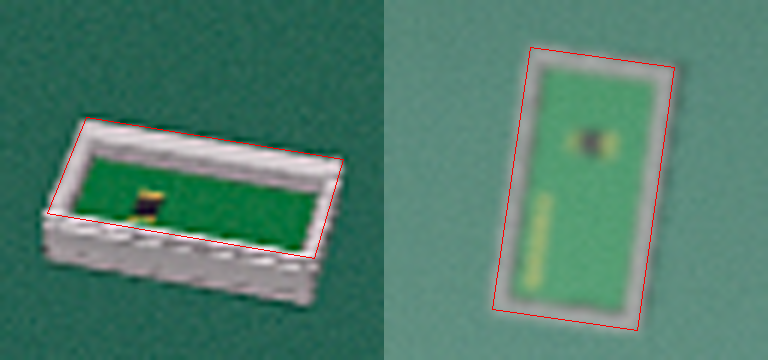

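```bash
python3 - <<'E'
from h import *
s=cv2.cvtColor(cv2.imread("pics/side2.png"),cv2.COLOR_BGR2HSV)
for y in (214,217,220,223,225): print(y,[f"{a}" for a in s[y,242:276,1]])
print([f"{a}" for a in s[214:234,266,1]],[f"{a}" for a in s[214:234,266,2]]);print([f"{a}" for a in s[214:234,252,1]],[f"{a}" for a in s[214:234,252,2]])
E
```

```text
214 ['146', '144', '169', '113', '19', '16', '17', '15', '9', '21', '13', '8', '35', '54', '55', '35', '45', '64', '11', '6', '9', '21', '19', '18', '15', '14', '5', '21', '12', '22', '11', '85', '131', '205']
217 ['170', '114', '179', '122', '30', '16', '16', '25', '14', '18', '18', '12', '43', '140', '255', '149', '22', '73', '12', '9', '11', '16', '24', '18', '13', '14', '18', '21', '9', '10', '11', '15', '10', '6']
220 ['170', '217', '153', '75', '18', '22', '23', '15', '14', '12', '17', '22', '15', '16', '21', '12', '20', '17', '15', '21', '13', '18', '21', '15', '15', '19', '17', '10', '11', '13', '13', '13', '11', '12']
223 ['172', '131', '28', '11', '16', '19', '3', '69', '48', '33', '17', '30', '31', '30', '11', '17', '17', '25', '28', '31', '15', '23', '21', '15', '20', '22', '17', '11', '79', '227', '183', '119', '72', '84']
225 ['255', '30', '10', '10', '15', '9', '31', '255', '217', '255', '237', '199', '255', '236', '228', '223', '109', '131', '143', '118', '63', '43', '23', '20', '27', '28', '29', '9', '208', '199', '185', '255', '235', '187']
['15', '21', '15', '13', '20', '27', '15', '20', '15', '20', '15', '27', '144', '216', '209', '207', '236', '255', '13', '10'] ['103', '98', '102', '100', '102', '104', '102', '103', '103', '103', '102', '115', '62', '59', '55', '58', '54', '38', '240', '134']
['13', '12', '12', '18', '14', '12', '17', '11', '14', '17', '201', '237', '182', '233', '255', '147', '16', '12', '13', '11'] ['101', '103', '103', '86', '90', '85', '91', '93', '88', '91', '52', '58', '56', '58', '53', '66', '142', '129', '134', '134']
```

```bash
python3 - <<'E'
from h import *
def fr(p,c=(.535,.0683),a=-6.9):
    a=np.radians(a);return np.round(np.array([[np.cos(a),np.sin(a)],[-np.sin(a),np.cos(a)]])@(np.array(p)[:2]-c)*1000,1)
P=onz("side",[[244.8,222.4],[269.7,226]],.0383);print([fr(p) for p in P],fr(P.mean(0)))
E
```

```text
[array([50.5, 22. ]), array([-10.4,  20. ])] [20. 21.]
```

Emit:
carry_out(
  rows=[
    {"tx":0.1,"ty":-0.05,"tz":0.2,"yaw":0.004},
    {"tx":0,"ty":0,"tz":0.4,"yaw":0},
    {"tx":0,"ty":0,"tz":0.4,"yaw":0},
    {"tx":0,"ty":0,"tz":0.3,"yaw":0},
  ],
)

```text
time_s: 7.1
position: [0.5546, 0.0658, 0.059]
tool_rot: [[0.993, -0.12, -0.005], [-0.12, -0.993, -0.001], [-0.005, 0.001, -1.0]]
ft_force: [0.5, -0.1, -1.7]
grip_width: 0.0434
```

```bash
python3 -c "
from h import *
to(.5539,.066,.0436,-6.9)"
```

```text
t 7.10 pos [0.5546 0.0658 0.059 ] head -6.90 tilt 0.0052 w 0.0434 F [ 0.5 -0.1 -1.7] | delta cm [-0.06 -0.01  1.54] yaw -0.000
```

Emit:
carry_out(
  rows=[
    {"tx":0,"ty":0,"tz":0.3,"yaw":0},
    {"tx":0,"ty":0,"tz":0.3,"yaw":0},
    {"tx":0,"ty":0,"tz":0.2,"yaw":0},
  ],
)

```text
time_s: 7.4
position: [0.5544, 0.0659, 0.0498]
tool_rot: [[0.993, -0.12, -0.006], [-0.12, -0.993, -0.001], [-0.006, 0.001, -1.0]]
ft_force: [-0.2, -0.4, -2.0]
grip_width: 0.0434
```

Emit:
carry_out(
  rows=[
    {"tx":0,"ty":0,"tz":0.2,"yaw":0},
    {"tx":0,"ty":0,"tz":0.2,"yaw":0},
  ],
)

```text
time_s: 7.6
position: [0.5543, 0.0659, 0.0454]
tool_rot: [[0.993, -0.12, -0.006], [-0.12, -0.993, -0.001], [-0.006, 0.001, -1.0]]
ft_force: [0.5, 0.0, -1.7]
grip_width: 0.0432
```

Emit:
carry_out(
  rows=[
    {"tx":0,"ty":0,"tz":0.15,"yaw":0},
    {"tx":0,"ty":0,"tz":0.1,"yaw":0},
    {"tx":0,"ty":0,"tz":0.05,"yaw":0},
  ],
)

```text
time_s: 7.9
position: [0.5543, 0.0659, 0.044]
tool_rot: [[0.993, -0.12, -0.005], [-0.12, -0.993, -0.001], [-0.005, 0.002, -1.0]]
ft_force: [-0.5, -0.3, 1.3]
grip_width: 0.0433
```

Emit:
carry_out(
  rows=[
    {"tx":0,"ty":0,"tz":0,"yaw":0},
    {"tx":0,"ty":0,"tz":0,"yaw":0},
    {"tx":0,"ty":0,"tz":0,"yaw":0},
    {"tx":0,"ty":0,"tz":0,"yaw":0},
    {"tx":0,"ty":0,"tz":0,"yaw":0},
    {"tx":0,"ty":0,"tz":0,"yaw":0},
  ],
  jaw=-1,
)

```text
time_s: 8.5
position: [0.5549, 0.0658, 0.0442]
tool_rot: [[0.993, -0.12, -0.003], [-0.12, -0.993, -0.001], [-0.003, 0.002, -1.0]]
ft_force: [-0.3, -0.3, -0.1]
grip_width: 0.0855
```

Emit:
carry_out(
  rows=[
    {"tx":0,"ty":0,"tz":-1,"yaw":0},
    {"tx":0,"ty":0,"tz":-2,"yaw":0},
    {"tx":0,"ty":0,"tz":-2,"yaw":0},
    {"tx":0,"ty":0,"tz":-2,"yaw":0},
    {"tx":0,"ty":3,"tz":-1,"yaw":0},
    {"tx":0,"ty":4,"tz":0,"yaw":0},
    {"tx":0,"ty":4,"tz":0,"yaw":0},
    {"tx":0,"ty":4,"tz":0,"yaw":0},
    {"tx":0,"ty":4,"tz":0,"yaw":-0.05},
    {"tx":0,"ty":4,"tz":0,"yaw":-0.05},
    {"tx":0,"ty":3,"tz":0,"yaw":-0.05},
    {"tx":0,"ty":0,"tz":0,"yaw":0},
  ],
)

```text
time_s: 9.7
position: [0.5293, -0.202, 0.1371]
tool_rot: [[0.999, 0.039, 0.005], [0.039, -0.999, -0.005], [0.005, 0.005, -1.0]]
ft_force: [-0.2, 1.5, -0.4]
grip_width: 0.0853
```

```bash
python3 -c "
from h import *
to(.637,-.272,.10,3)"
```

```text
t 9.70 pos [ 0.5293 -0.202   0.1371] head 2.26 tilt 0.0071 w 0.0853 F [-0.2  1.5 -0.4] | delta cm [10.46  7.4   3.8 ] yaw -0.013
```

Emit:
carry_out(
  rows=[
    {"tx":2,"ty":1.4,"tz":0,"yaw":0},
    {"tx":3,"ty":2,"tz":0,"yaw":0},
    {"tx":2.5,"ty":2,"tz":0,"yaw":-0.01},
    {"tx":1.5,"ty":1,"tz":0,"yaw":0},
    {"tx":0.5,"ty":0.4,"tz":0.5,"yaw":0},
    {"tx":0,"ty":0,"tz":0.5,"yaw":0},
    {"tx":0,"ty":0,"tz":0.5,"yaw":0},
    {"tx":0,"ty":0,"tz":0,"yaw":0},
  ],
)

```text
time_s: 10.5
position: [0.6284, -0.2625, 0.1249]
tool_rot: [[0.999, 0.048, 0.003], [0.048, -0.999, -0.003], [0.003, 0.003, -1.0]]
ft_force: [-1.3, 0.9, 0.3]
grip_width: 0.0856
```

```bash
python3 - <<'E'
from h import *
to(.637,-.272,.10,3)
for n in("top","side"): cv2.imwrite(f"pics/{n}3.png",img(n))
t=cv2.imread("pics/top3.png");s=cv2.imread("pics/side3.png")
c=lambda i,x,y:cv2.resize(i[y-40:y+40,x-40:x+40],(390,390),interpolation=cv2.INTER_CUBIC)
cv2.imwrite("pics/c5.png",np.hstack([c(t,235,205),c(s,246,140)]))
for lo in(120,140): print(rect("top",t,238,200,.06,lo,256,22,45))
E
```

```text
t 10.50 pos [ 0.6284 -0.2625  0.1249] head 2.73 tilt 0.0045 w 0.0856 F [-1.3  0.9  0.3] | delta cm [0.81 0.98 2.49] yaw -0.005
((548.6091918945312, 66.24800109863281), (63.60823059082031, 81.17340087890625), 84.94374084472656)
((550.7310180664062, 70.70512390136719), (78.43781280517578, 61.54383087158203), 1.281036615371704)
```

View pics/c5.png

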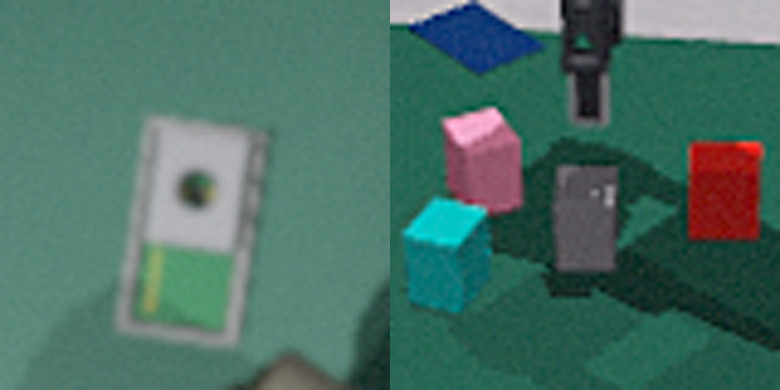

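```bash
python3 - <<'E'
from h import *
s=cv2.cvtColor(cv2.imread("pics/side3.png"),cv2.COLOR_BGR2HSV)
for y in (146,149,152): print(y,list(map(int,s[y,236:258,1])))
print(list(map(int,s[128:160,243,2])),list(map(int,s[128:160,250,2])))
P=proj("side",[[.637+a,-.272+b,z] for z in(.05,.0) for a,b in((-.019,.021),(.017,.0229))]);print(P)
E
```

```text
146 [150, 228, 199, 65, 17, 12, 17, 20, 17, 15, 16, 20, 14, 20, 11, 24, 37, 110, 187, 158, 157, 140]
149 [146, 151, 182, 109, 13, 16, 12, 9, 20, 11, 9, 20, 12, 11, 14, 19, 108, 174, 168, 155, 164, 168]
152 [187, 149, 122, 119, 11, 15, 17, 18, 16, 21, 14, 17, 19, 12, 24, 14, 59, 143, 154, 130, 255, 99]
[74, 58, 62, 62, 63, 64, 110, 95, 83, 79, 86, 84, 84, 95, 92, 86, 92, 89, 90, 91, 89, 89, 89, 90, 87, 91, 93, 67, 46, 48, 53, 52] [105, 94, 70, 60, 59, 41, 79, 87, 86, 78, 127, 132, 134, 152, 110, 85, 93, 97, 94, 89, 91, 90, 91, 93, 96, 95, 95, 70, 41, 47, 43, 43]
[[251.80342975 141.50020003]
 [239.60073003 141.08892423]
 [252.08890096 155.50336743]
 [240.14395397 155.07275724]]
```

Emit:
carry_out(
  rows=[
    {"tx":0.5,"ty":0.5,"tz":1,"yaw":0},
    {"tx":0.4,"ty":0.5,"tz":1,"yaw":0},
    {"tx":0,"ty":0,"tz":1,"yaw":0},
    {"tx":0,"ty":0,"tz":0.7,"yaw":0},
    {"tx":0,"ty":0,"tz":0.4,"yaw":0},
    {"tx":0,"ty":0,"tz":0.2,"yaw":0},
  ],
)

```text
time_s: 11.2
position: [0.6387, -0.2733, 0.0791]
tool_rot: [[0.999, 0.047, 0.004], [0.047, -0.999, -0.003], [0.004, 0.004, -1.0]]
ft_force: [0.3, -0.5, -1.3]
grip_width: 0.0849
```

```bash
python3 -c "
from h import *
to(.638,-.272,.0335,3)"
```

```text
t 11.20 pos [ 0.6387 -0.2733  0.0791] head 2.70 tilt 0.0055 w 0.0849 F [ 0.3 -0.5 -1.3] | delta cm [-0.08 -0.15  4.56] yaw -0.005
```

Emit:
carry_out(
  rows=[
    {"tx":-0.05,"ty":-0.1,"tz":0.8,"yaw":0},
    {"tx":0,"ty":0,"tz":1,"yaw":0},
    {"tx":0,"ty":0,"tz":1,"yaw":0},
    {"tx":0,"ty":0,"tz":0.8,"yaw":0},
    {"tx":0,"ty":0,"tz":0.5,"yaw":0},
    {"tx":0,"ty":0,"tz":0.2,"yaw":0},
  ],
)

```text
time_s: 11.8
position: [0.6382, -0.2721, 0.0322]
tool_rot: [[0.999, 0.047, 0.004], [0.047, -0.999, -0.003], [0.004, 0.003, -1.0]]
ft_force: [-0.2, -0.6, -0.2]
grip_width: 0.0859
```

```bash
python3 -c "
from h import *
to(.638,-.272,.0335,3)"
```

```text
t 11.80 pos [ 0.6382 -0.2721  0.0322] head 2.71 tilt 0.0054 w 0.0859 F [-0.2 -0.6 -0.2] | delta cm [-0.02 -0.01 -0.13] yaw -0.005
```

Emit:
carry_out(
  rows=[
    {"tx":0,"ty":0,"tz":-0.15,"yaw":0},
    {"tx":0,"ty":0,"tz":0,"yaw":0},
    {"tx":0,"ty":0,"tz":0,"yaw":0},
    {"tx":0,"ty":0,"tz":0,"yaw":0},
    {"tx":0,"ty":0,"tz":0,"yaw":0},
    {"tx":0,"ty":0,"tz":0,"yaw":0},
    {"tx":0,"ty":0,"tz":0,"yaw":0},
    {"tx":0,"ty":0,"tz":0,"yaw":0},
  ],
  jaw=1,
)

```text
time_s: 12.6
position: [0.6384, -0.2722, 0.0344]
tool_rot: [[0.999, 0.047, 0.005], [0.047, -0.999, -0.004], [0.005, 0.004, -1.0]]
ft_force: [0.2, -0.5, -1.1]
grip_width: 0.0434
```

Emit:
carry_out(
  rows=[
    {"tx":0,"ty":0,"tz":-1,"yaw":0},
    {"tx":0,"ty":0,"tz":-2,"yaw":0},
    {"tx":0,"ty":0,"tz":-2,"yaw":0},
    {"tx":0,"ty":0,"tz":-2,"yaw":0},
    {"tx":0,"ty":0,"tz":-2,"yaw":0},
    {"tx":0,"ty":0,"tz":-1,"yaw":0},
    {"tx":0,"ty":0,"tz":0,"yaw":0},
  ],
)

```text
time_s: 13.3
position: [0.6378, -0.2718, 0.1414]
tool_rot: [[0.999, 0.047, 0.006], [0.047, -0.999, -0.004], [0.005, 0.004, -1.0]]
ft_force: [-0.0, 0.1, -1.0]
grip_width: 0.0435
```

```bash
python3 -c "
from h import *
a=np.radians(-6.9);c=np.array([.535,.0683])-.030*np.array([np.cos(a),np.sin(a)]);print(c)
to(c[0],c[1],.13,-6.9)"
```

```text
[0.50521728 0.07190411]
t 13.30 pos [ 0.6378 -0.2718  0.1414] head 2.72 tilt 0.0069 w 0.0435 F [-0.   0.1 -1. ] | delta cm [-11.62 -34.96   0.92] yaw 0.168
```

Emit:
carry_out(
  rows=[
    {"tx":-0.5,"ty":-1.5,"tz":0,"yaw":0},
    {"tx":-1.1,"ty":-3.3,"tz":0,"yaw":0},
    {"tx":-1.1,"ty":-3.3,"tz":0,"yaw":0},
    {"tx":-1.1,"ty":-3.3,"tz":0,"yaw":0},
    {"tx":-1.1,"ty":-3.3,"tz":0,"yaw":0},
    {"tx":-1.1,"ty":-3.3,"tz":0,"yaw":0},
    {"tx":-1.1,"ty":-3.3,"tz":0,"yaw":0},
    {"tx":-1.1,"ty":-3.3,"tz":0,"yaw":0},
    {"tx":-1.1,"ty":-3.3,"tz":0,"yaw":0},
    {"tx":-0.6,"ty":-2.5,"tz":0,"yaw":0.06},
    {"tx":-0.4,"ty":-1,"tz":0,"yaw":0.06},
    {"tx":0,"ty":0,"tz":0,"yaw":0.05},
  ],
)

```text
time_s: 14.5
position: [0.5105, 0.0497, 0.1305]
tool_rot: [[0.991, -0.13, -0.009], [-0.13, -0.992, 0.0], [-0.009, 0.001, -1.0]]
ft_force: [-0.3, -0.3, -1.8]
grip_width: 0.0437
```

```bash
python3 -c "
from h import *
to(.5052,.0719,.10,-6.9)"
```

```text
t 14.50 pos [0.5105 0.0497 0.1305] head -7.47 tilt 0.0090 w 0.0437 F [-0.3 -0.3 -1.8] | delta cm [-0.79 -2.14  3.05] yaw -0.010
```

Emit:
carry_out(
  rows=[
    {"tx":-0.4,"ty":-1,"tz":0.8,"yaw":-0.01},
    {"tx":-0.4,"ty":-1,"tz":0.8,"yaw":0},
    {"tx":0,"ty":-0.1,"tz":0.6,"yaw":0},
    {"tx":0,"ty":0,"tz":0.2,"yaw":0},
    {"tx":0,"ty":0,"tz":0,"yaw":0},
    {"tx":0,"ty":0,"tz":0,"yaw":0},
    {"tx":0,"ty":0,"tz":0,"yaw":0},
  ],
)

```text
time_s: 15.2
position: [0.5035, 0.0733, 0.1022]
tool_rot: [[0.993, -0.116, -0.013], [-0.116, -0.993, 0.001], [-0.013, 0.001, -1.0]]
ft_force: [-0.5, -0.0, -0.8]
grip_width: 0.0437
```

```bash
python3 - <<'E'
from h import *
to(.5052,.0719,.10,-6.9)
for n in("top","side"): cv2.imwrite(f"pics/{n}4.png",img(n))
s=cv2.imread("pics/side4.png");x,y=262,205
b=cv2.resize(s[y-40:y+40,x-50:x+50],None,fx=7,fy=7,interpolation=cv2.INTER_CUBIC)
a=np.radians(-6.9);R=np.array([[np.cos(a),-np.sin(a)],[np.sin(a),np.cos(a)]])
o=env.observe()["position"]; zb=o[2]-.0344
def dr(pts,z,col,c=np.array([.535,.0683])):
  q=proj("side",np.c_[np.array(pts)/1000@R.T+c,np.full(len(pts),z)]);cv2.polylines(b,[((q-[x-50,y-40]+.5)*7).astype(np.int32)],True,col,1)
dr([[-9.5,22],[47.5,22],[47.5,-22],[-9.5,-22]],.06,(0,0,255))
dr([[-8.5,22],[47.5,22],[47.5,-22],[-8.5,-22]],.06,(0,0,255))
dr([[-18,22],[18,22]],zb,(255,0,0),o[:2]);dr([[-18,22],[18,22]],zb+.05,(255,0,0),o[:2])
dr([[-49,24.5],[49,24.5],[49,-24.5],[-49,-24.5]],.026,(0,255,255))
cv2.imwrite("pics/c6.png",b)
E
```

```text
t 15.20 pos [0.5035 0.0733 0.1022] head -6.66 tilt 0.0131 w 0.0437 F [-0.5 -0.  -0.8] | delta cm [0.19 0.12 0.22] yaw 0.004
```

View pics/c6.png

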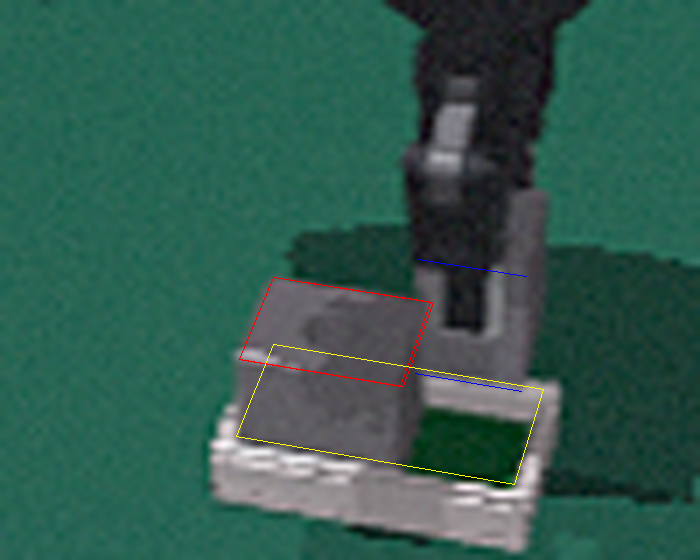

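```bash
python3 - <<'E'
from h import *
def fr(p,c=(.535,.0683),a=-6.9):
    a=np.radians(a);return np.round(np.array([[np.cos(a),np.sin(a)],[-np.sin(a),np.cos(a)]])@(np.array(p)[:2]-c)*1000,1)
t=cv2.imread("pics/top3.png");g=cv2.cvtColor(t,cv2.COLOR_BGR2HSV)
m=(g[...,1]<25)&(g[...,2]>140)
# hole: non-white area inside the top face
w=g[196:212,228:243].astype(float);k=255-np.clip((w[...,2]-90)*2,0,255);k=np.where((w[...,2]<150)|(w[...,1]>40),1.,0)
n,l,st,c=cv2.connectedComponentsWithStats(k.astype(np.uint8));
for j in range(1,n): 
  if st[j,4]>8: P=onz("top",[[c[j][0]+228,c[j][1]+196]],.06)[0];print(st[j],P[:2],fr(P))
for col in(230,233,239,242): print(col,list(map(int,g[186:222,col,1])))
# lower edge of guide top face
E
```

```text
[ 3  4  8  8 57] [0.55451533 0.06565509] [19.7 -0.3]
230 [92, 88, 66, 29, 6, 6, 9, 7, 7, 10, 7, 8, 4, 7, 7, 7, 8, 8, 8, 6, 4, 4, 6, 4, 6, 7, 7, 6, 11, 46, 93, 117, 116, 114, 122, 117]
233 [88, 94, 86, 46, 15, 5, 8, 9, 7, 7, 7, 6, 7, 10, 16, 28, 64, 61, 70, 56, 21, 15, 5, 7, 6, 8, 7, 6, 9, 24, 69, 119, 117, 118, 116, 117]
239 [97, 95, 90, 80, 44, 7, 3, 6, 11, 6, 8, 6, 7, 7, 7, 8, 13, 16, 21, 16, 6, 7, 7, 8, 7, 6, 6, 7, 7, 9, 31, 80, 114, 121, 119, 116]
242 [94, 92, 90, 93, 49, 9, 2, 6, 9, 8, 7, 7, 8, 9, 7, 6, 4, 8, 8, 6, 6, 6, 6, 6, 4, 6, 9, 5, 8, 7, 28, 57, 75, 78, 68, 61]
```

Emit:
carry_out(
  rows=[
    {"tx":0.25,"ty":0.12,"tz":0.2,"yaw":0.004},
    {"tx":0,"ty":0,"tz":0.4,"yaw":0},
    {"tx":0,"ty":0,"tz":0.4,"yaw":0},
    {"tx":0,"ty":0,"tz":0.4,"yaw":0},
    {"tx":0,"ty":0,"tz":0.2,"yaw":0},
  ],
)

```text
time_s: 15.8
position: [0.5061, 0.0714, 0.0853]
tool_rot: [[0.993, -0.121, -0.012], [-0.121, -0.993, 0.001], [-0.012, 0.001, -1.0]]
ft_force: [0.0, -0.6, -1.2]
grip_width: 0.0435
```

```bash
python3 -c "
from h import *
to(.5062,.0718,.0444,-6.9)"
```

```text
t 15.80 pos [0.5061 0.0714 0.0853] head -6.94 tilt 0.0119 w 0.0435 F [ 0.  -0.6 -1.2] | delta cm [ 0.05 -0.05  4.09] yaw -0.001
```

Emit:
carry_out(
  rows=[
    {"tx":0.02,"ty":-0.03,"tz":0.4,"yaw":0},
    {"tx":0,"ty":0,"tz":0.4,"yaw":0},
    {"tx":0,"ty":0,"tz":0.4,"yaw":0},
    {"tx":0,"ty":0,"tz":0.3,"yaw":0},
    {"tx":0,"ty":0,"tz":0.2,"yaw":0},
  ],
)

```text
time_s: 16.3
position: [0.506, 0.0718, 0.0665]
tool_rot: [[0.993, -0.121, -0.012], [-0.121, -0.993, 0.001], [-0.012, 0.001, -1.0]]
ft_force: [-1.5, 0.1, -1.2]
grip_width: 0.0435
```

```bash
python3 -c "
from h import *
to(.5062,.0718,.0444,-6.9)"
```

```text
t 16.30 pos [0.506  0.0718 0.0665] head -6.94 tilt 0.0123 w 0.0435 F [-1.5  0.1 -1.2] | delta cm [ 0.04 -0.01  2.21] yaw -0.001
```

Emit:
carry_out(
  rows=[
    {"tx":0.02,"ty":0,"tz":0.3,"yaw":0},
    {"tx":0,"ty":0,"tz":0.3,"yaw":0},
    {"tx":0,"ty":0,"tz":0.3,"yaw":0},
    {"tx":0,"ty":0,"tz":0.2,"yaw":0},
  ],
)

```text
time_s: 16.7
position: [0.5062, 0.0717, 0.0546]
tool_rot: [[0.993, -0.121, -0.012], [-0.121, -0.993, 0.001], [-0.012, 0.001, -1.0]]
ft_force: [-0.7, -0.3, -1.2]
grip_width: 0.044
```

Emit:
carry_out(
  rows=[
    {"tx":0,"ty":0,"tz":0.3,"yaw":0},
    {"tx":0,"ty":0,"tz":0.2,"yaw":0},
    {"tx":0,"ty":0,"tz":0.2,"yaw":0},
  ],
)

```text
time_s: 17.0
position: [0.5061, 0.0718, 0.047]
tool_rot: [[0.993, -0.121, -0.012], [-0.121, -0.993, 0.001], [-0.012, 0.001, -1.0]]
ft_force: [-0.2, -0.5, -1.7]
grip_width: 0.0433
```

Emit:
carry_out(
  rows=[
    {"tx":0,"ty":0,"tz":0.15,"yaw":0},
    {"tx":0,"ty":0,"tz":0.1,"yaw":0},
    {"tx":0,"ty":0,"tz":0.05,"yaw":0},
  ],
)

```text
time_s: 17.3
position: [0.506, 0.0718, 0.0445]
tool_rot: [[0.993, -0.121, -0.012], [-0.121, -0.993, 0.001], [-0.012, 0.001, -1.0]]
ft_force: [-3.5, -0.1, 8.8]
grip_width: 0.0439
```

Seated (vertical force reversed). Release, then rise and head for the probe.

Emit:
carry_out(
  rows=[
    {"tx":0,"ty":0,"tz":0,"yaw":0},
    {"tx":0,"ty":0,"tz":0,"yaw":0},
    {"tx":0,"ty":0,"tz":0,"yaw":0},
    {"tx":0,"ty":0,"tz":0,"yaw":0},
    {"tx":0,"ty":0,"tz":0,"yaw":0},
    {"tx":0,"ty":0,"tz":0,"yaw":0},
  ],
  jaw=-1,
)

```text
time_s: 17.9
position: [0.5065, 0.0718, 0.0448]
tool_rot: [[0.993, -0.121, -0.01], [-0.121, -0.993, 0.0], [-0.01, 0.001, -1.0]]
ft_force: [-0.6, -0.7, -0.1]
grip_width: 0.0854
```

Emit:
carry_out(
  rows=[
    {"tx":0,"ty":0,"tz":-1,"yaw":0},
    {"tx":0,"ty":0,"tz":-2,"yaw":0},
    {"tx":0,"ty":0,"tz":-3,"yaw":0},
    {"tx":0,"ty":0,"tz":-3,"yaw":0},
    {"tx":0,"ty":0,"tz":-3,"yaw":0},
    {"tx":0,"ty":0,"tz":-3,"yaw":0},
    {"tx":0,"ty":-3,"tz":-2,"yaw":0},
    {"tx":0,"ty":-4,"tz":0,"yaw":0},
    {"tx":0,"ty":-4,"tz":0,"yaw":0},
    {"tx":0,"ty":-3,"tz":0,"yaw":0},
    {"tx":0,"ty":-2,"tz":0,"yaw":0},
    {"tx":0,"ty":0,"tz":0,"yaw":0},
  ],
)

```text
time_s: 19.1
position: [0.5274, 0.2359, 0.2315]
tool_rot: [[0.992, -0.123, -0.004], [-0.123, -0.992, 0.002], [-0.004, -0.002, -1.0]]
ft_force: [-0.7, -0.7, -0.6]
grip_width: 0.0856
```

```bash
python3 - <<'E'
from h import *
to(.477,.379,.20,20)
for n in("top","side"): cv2.imwrite(f"pics/{n}5.png",img(n))
t=cv2.imread("pics/top5.png");s=cv2.imread("pics/side0.png")
a=cv2.resize(t[175:245,200:270],(400,400),interpolation=cv2.INTER_CUBIC)
b=cv2.resize(s[285:355,245:315],(400,400),interpolation=cv2.INTER_CUBIC)
cv2.imwrite("pics/c7.png",np.hstack([a,b]))
E
```

```text
t 19.10 pos [0.5274 0.2359 0.2315] head -7.08 tilt 0.0041 w 0.0856 F [-0.7 -0.7 -0.6] | delta cm [ -6.75 -13.57   3.19] yaw -0.473
```

View pics/c7.png

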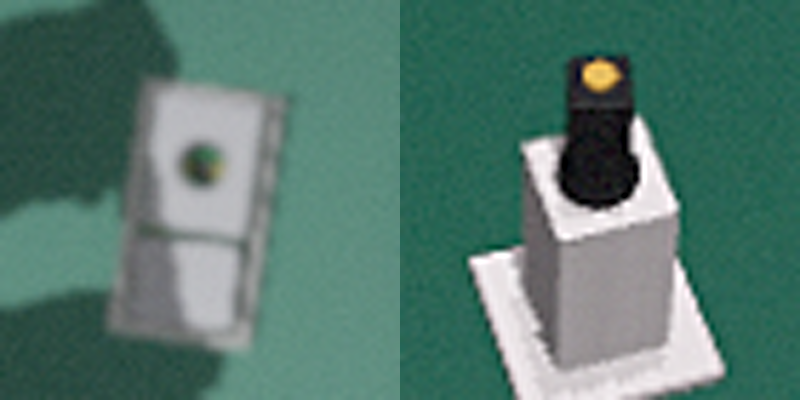

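```bash
python3 - <<'E'
from h import *
f=lambda x,y:(245+(x-400)/5.714-.4,285+y/5.714-.4)
P=onz("side",[f(570,107),f(632,105),f(632,57),f(573,57)],.136);print(P[:,:2])
for i in range(4):
  d=P[(i+1)%4]-P[i];print(np.round(np.linalg.norm(d[:2])*1000,1),np.degrees(np.arctan2(d[1],d[0])))
print(P.mean(0))
s=cv2.cvtColor(cv2.imread("pics/side0.png"),cv2.COLOR_BGR2GRAY);print(s[292:318,272:290])
print(np.round(env.observe()["q"],1))
E
```

```text
[[0.4855477  0.3905329 ]
 [0.46657164 0.38749793]
 [0.46826578 0.36864096]
 [0.48669319 0.37082974]]
19.2 -170.91324401934352
18.9 -84.8662266621835
18.6 6.773759504661037
19.7 93.32728087014804
[0.47676958 0.37937538 0.136     ]
[[ 79  80  81  83  84  80  81  87  81  77  83  76  84  80  77  71  82  83]
 [ 80  77  83  77  81  83  84  76  81  79  86  78  82  87  80  78  79  83]
 [ 75  83  80  75  70  64  62  61  65  59  64  65  64  76  77  84  82  75]
 [ 84  83  73  45  42  43  25 104  95  44  31  41  36  75  84  80  77  79]
 [ 82  70  47  38  34 104 184 199 199 181 103  29  40  59  77  83  75  84]
 [ 84  70  53  35  27 180 198 189 191 197 156  70  28  54  78  78  81  81]
 [ 84  77  50  35  22 189 202 192 191 203 185 107  42  62  82  81  79  81]
 [ 75  76  46  29  33 115 176 198 201 182 110  42  36  50  81  81  78  78]
 [ 79  74  46  36  39  46 101 145 137  97  53  40  44  54  77  81  78  85]
 [ 81  73  37  47  42  40  40  48  53  41  44  37  42  54  76  79  76  82]
 [ 82  77  38  35  48  51  48  40  43  43  44  45  47  43  76  79  80  79]
 [ 76  71  43  51  61  58  54  49  58  61  53
[... 442 characters left out ...]
  26  24   7   1 144 241 246 193  97]
 [160 113  25  13  29  21  30  25  28  18  22  23   2 146 243 244 217 103]
 [157  70  16  25  26  29  28  25  14  16  14  20   0 128 229 244 251 160]
 [180  18  12  20  27  21  15  23  26  21  27  25  15  19 127 240 243 223]
 [146   0   4  19  34  20  23  21  23  37  27  19  22  21  61 242 237 246]
 [137   0  12  17  24  22  28  20  25  25  29  25  18  14   8 247 238 239]
 [ 85  25  12  15  25  25  16  13  25  22  24  20  27  30  26 249 238 235]
 [101  16  21  26  20  24  33  18  35  28  30  31  12  24  14 245 234 232]
 [163   3  24  26  23  24  26  27  25  10  32  23  23  10 139 239 229 227]]
[1.210e+01 2.500e+01 7.090e+01 1.000e-01 8.420e+01 1.093e+02]
```

```bash
python3 -c "
from h import *
to(.4768,.3792,.20,6)"
```

```text
t 19.20 pos [0.5275 0.2338 0.2313] head -7.19 tilt 0.0040 w 0.0854 F [ 0.2 -0.3 -0.3] | delta cm [ -6.83 -13.79   3.17] yaw -0.230
```

Emit:
carry_out(
  rows=[
    {"tx":-1,"ty":-1.5,"tz":0.3,"yaw":0},
    {"tx":-1.5,"ty":-3,"tz":0.3,"yaw":0},
    {"tx":-1.5,"ty":-3,"tz":0.3,"yaw":0},
    {"tx":-1.3,"ty":-2.5,"tz":0.3,"yaw":0},
    {"tx":-0.7,"ty":-1.5,"tz":0,"yaw":0},
    {"tx":0,"ty":0,"tz":0,"yaw":-0.08},
    {"tx":0,"ty":0,"tz":0,"yaw":-0.08},
    {"tx":0,"ty":0,"tz":0,"yaw":-0.05},
    {"tx":0,"ty":0,"tz":0,"yaw":0},
  ],
)

```text
time_s: 20.1
position: [0.4837, 0.3489, 0.222]
tool_rot: [[0.997, 0.079, -0.003], [0.079, -0.997, -0.002], [-0.003, 0.001, -1.0]]
ft_force: [0.0, 0.2, -0.7]
grip_width: 0.0851
```

```bash
python3 -c "
from h import *
to(.4768,.3792,.17,6)"
```

```text
t 20.10 pos [0.4837 0.3489 0.222 ] head 4.54 tilt 0.0032 w 0.0851 F [ 0.   0.2 -0.7] | delta cm [-0.43 -3.09  5.2 ] yaw -0.025
```

Emit:
carry_out(
  rows=[
    {"tx":-0.2,"ty":-1,"tz":0,"yaw":-0.025},
    {"tx":-0.2,"ty":-1.1,"tz":0,"yaw":0},
    {"tx":0,"ty":-0.7,"tz":0.5,"yaw":0},
    {"tx":0,"ty":-0.2,"tz":1,"yaw":0},
    {"tx":0,"ty":0,"tz":1,"yaw":0},
    {"tx":0,"ty":0,"tz":1,"yaw":0},
    {"tx":0,"ty":0,"tz":0.5,"yaw":0},
    {"tx":0,"ty":0,"tz":0,"yaw":0},
  ],
)

```text
time_s: 20.9
position: [0.4763, 0.3793, 0.1775]
tool_rot: [[0.995, 0.101, -0.005], [0.101, -0.995, -0.003], [-0.005, 0.003, -1.0]]
ft_force: [-0.4, 0.4, 0.4]
grip_width: 0.0852
```

```bash
python3 -c "
from h import *
to(.4768,.3792,.110,6)"
```

```text
t 20.90 pos [0.4763 0.3793 0.1775] head 5.78 tilt 0.0056 w 0.0852 F [-0.4  0.4  0.4] | delta cm [0.08 0.   6.75] yaw -0.004
```

Emit:
carry_out(
  rows=[
    {"tx":0.05,"ty":0,"tz":1,"yaw":0},
    {"tx":0,"ty":0,"tz":1,"yaw":0},
    {"tx":0,"ty":0,"tz":1,"yaw":0},
    {"tx":0,"ty":0,"tz":1,"yaw":0},
    {"tx":0,"ty":0,"tz":1,"yaw":0},
    {"tx":0,"ty":0,"tz":0.6,"yaw":0},
    {"tx":0,"ty":0,"tz":0.3,"yaw":0},
    {"tx":0,"ty":0,"tz":0,"yaw":0},
  ],
)

```text
time_s: 21.7
position: [0.4768, 0.3787, 0.113]
tool_rot: [[0.995, 0.1, -0.005], [0.1, -0.995, -0.003], [-0.005, 0.003, -1.0]]
ft_force: [-0.5, -0.2, -0.0]
grip_width: 0.0854
```

```bash
python3 -c "
from h import *
to(.4768,.3792,.110,6)"
```

```text
t 21.70 pos [0.4768 0.3787 0.113 ] head 5.73 tilt 0.0060 w 0.0854 F [-0.5 -0.2 -0. ] | delta cm [ 0.01 -0.05  0.3 ] yaw -0.005
```

Emit:
carry_out(
  rows=[
    {"tx":0,"ty":-0.04,"tz":0.25,"yaw":0},
    {"tx":0,"ty":0,"tz":0,"yaw":0},
    {"tx":0,"ty":0,"tz":0,"yaw":0},
    {"tx":0,"ty":0,"tz":0,"yaw":0},
    {"tx":0,"ty":0,"tz":0,"yaw":0},
    {"tx":0,"ty":0,"tz":0,"yaw":0},
    {"tx":0,"ty":0,"tz":0,"yaw":0},
    {"tx":0,"ty":0,"tz":0,"yaw":0},
    {"tx":0,"ty":0,"tz":0,"yaw":0},
    {"tx":0,"ty":0,"tz":0,"yaw":0},
  ],
  jaw=1,
  squeeze=50,
)

```text
time_s: 22.7
position: [0.4772, 0.3795, 0.1116]
tool_rot: [[0.995, 0.1, -0.003], [0.1, -0.995, -0.002], [-0.003, 0.002, -1.0]]
ft_force: [0.3, -0.0, -0.9]
grip_width: 0.0197
```

Emit:
carry_out(
  rows=[
    {"tx":0,"ty":0,"tz":-0.5,"yaw":0},
    {"tx":0,"ty":0,"tz":-1,"yaw":0},
    {"tx":0,"ty":0,"tz":-1.5,"yaw":0},
    {"tx":0,"ty":0,"tz":-1.5,"yaw":0},
    {"tx":0,"ty":0,"tz":-1.5,"yaw":0},
    {"tx":0,"ty":0,"tz":-1.5,"yaw":0},
    {"tx":0,"ty":0,"tz":-1.5,"yaw":0},
    {"tx":0,"ty":0,"tz":-1.5,"yaw":0},
    {"tx":0,"ty":0,"tz":-1,"yaw":0},
    {"tx":0,"ty":0,"tz":-0.5,"yaw":0},
    {"tx":0,"ty":0,"tz":0,"yaw":0},
  ],
)

```text
time_s: 23.8
position: [0.4774, 0.3797, 0.2437]
tool_rot: [[0.995, 0.1, 0.002], [0.1, -0.995, 0.0], [0.002, -0.0, -1.0]]
ft_force: [0.3, 0.2, -0.8]
grip_width: 0.0192
```

```bash
python3 -c "
from h import *
to(.5544,.0658,.22,6)"
```

```text
t 23.80 pos [0.4774 0.3797 0.2437] head 5.74 tilt 0.0020 w 0.0192 F [ 0.3  0.2 -0.8] | delta cm [ 4.51 32.01  2.38] yaw -0.005
```

Emit:
carry_out(
  rows=[
    {"tx":0.2,"ty":1.2,"tz":0,"yaw":0},
    {"tx":0.4,"ty":2.7,"tz":0.1,"yaw":0},
    {"tx":0.4,"ty":2.7,"tz":0.1,"yaw":0},
    {"tx":0.4,"ty":2.7,"tz":0.1,"yaw":0},
    {"tx":0.4,"ty":2.7,"tz":0.1,"yaw":0},
    {"tx":0.4,"ty":2.7,"tz":0.1,"yaw":0},
    {"tx":0.4,"ty":2.7,"tz":0.1,"yaw":0},
    {"tx":0.4,"ty":2.7,"tz":0.1,"yaw":0},
    {"tx":0.4,"ty":2.7,"tz":0.1,"yaw":0},
    {"tx":0.4,"ty":2.5,"tz":0.1,"yaw":0},
    {"tx":0.2,"ty":1.5,"tz":0,"yaw":0},
    {"tx":0,"ty":0,"tz":0,"yaw":0},
  ],
)

```text
time_s: 25.0
position: [0.5432, 0.0979, 0.2256]
tool_rot: [[0.995, 0.098, -0.014], [0.098, -0.995, -0.004], [-0.015, 0.003, -1.0]]
ft_force: [1.0, 0.5, -1.0]
grip_width: 0.0192
```

```bash
python3 -c "
from h import *
to(.5544,.0658,.19,6)"
```

```text
t 25.00 pos [0.5432 0.0979 0.2256] head 5.63 tilt 0.0150 w 0.0192 F [ 1.   0.5 -1. ] | delta cm [0.85 3.3  3.55] yaw -0.006
```

```bash
cat >> h.py <<'E'
def tip():
    s=env.observe();R=np.array(s["tool_rot"]);ax=R@np.array([.003,-.002,1.]);p=np.array(s["position"])+R@[-.0003,0,0]+ax*.1006
    d=R.T@(np.array([.5544,.0658,.0215])-p)*100
    print("t %.2f tip %s tilt %.4f F %s d cm %s"%(s["time_s"],np.round(p,4),np.hypot(*ax[:2]),np.round(s["ft_force"],1),np.round(d,2)));return p
E
```

Emit:
carry_out(
  rows=[
    {"tx":0.2,"ty":0.8,"tz":0.3,"yaw":0},
    {"tx":0.3,"ty":1,"tz":0.3,"yaw":0},
    {"tx":0.3,"ty":0.8,"tz":0.3,"yaw":0},
    {"tx":0.1,"ty":0.3,"tz":0.2,"yaw":0},
    {"tx":0,"ty":0,"tz":0.2,"yaw":0},
    {"tx":0,"ty":0,"tz":0,"yaw":0},
    {"tx":0,"ty":0,"tz":0,"yaw":0},
    {"tx":0,"ty":0,"tz":0,"yaw":0},
  ],
)

```text
time_s: 25.8
position: [0.5546, 0.0694, 0.2101]
tool_rot: [[0.995, 0.1, -0.017], [0.1, -0.995, -0.004], [-0.017, 0.002, -1.0]]
ft_force: [-0.5, -0.4, -0.4]
grip_width: 0.0192
```

```bash
python3 -c "
from h import *
tip()"
```

```text
t 25.80 tip [0.5529 0.0692 0.1095] tilt 0.0144 F [-0.5 -0.4 -0.4] d cm [0.27 0.34 8.79]
```

Emit:
carry_out(
  rows=[
    {"tx":0.1,"ty":0.2,"tz":0.4,"yaw":0},
    {"tx":0.1,"ty":0.14,"tz":0.6,"yaw":0},
    {"tx":0,"ty":0,"tz":0.7,"yaw":0},
    {"tx":0,"ty":0,"tz":0.6,"yaw":0},
    {"tx":0,"ty":0,"tz":0.3,"yaw":0},
    {"tx":0,"ty":0,"tz":0,"yaw":0},
    {"tx":0,"ty":0,"tz":0,"yaw":0},
    {"tx":0,"ty":0,"tz":0,"yaw":0},
  ],
)

```text
time_s: 26.6
position: [0.5564, 0.0663, 0.1814]
tool_rot: [[0.995, 0.101, -0.018], [0.101, -0.995, -0.004], [-0.018, 0.002, -1.0]]
ft_force: [0.2, 0.8, -0.2]
grip_width: 0.0193
```

```bash
python3 - <<'E'
from h import *
p=tip()
for n in("top","side"): cv2.imwrite(f"pics/{n}6.png",img(n))
s=cv2.imread("pics/side6.png")
print(proj("side",[p,[.5544,.0658,.06]]),proj("top",[p,[.5544,.0658,.06]]))
x,y=proj("side",[p])[0].astype(int);b=cv2.resize(s[y-40:y+30,x-40:x+40],None,fx=8,fy=8,interpolation=cv2.INTER_CUBIC)
q=(proj("side",[p,p+[0,0,.075]])-[x-40,y-40]+.5)*8
for k in q: cv2.circle(b,tuple(int(v) for v in k),3,(0,0,255),-1)
th=np.linspace(0,6.28,40);r=np.c_[.5544+.01*np.cos(th),.0658+.01*np.sin(th),0*th+.06]
cv2.polylines(b,[((proj("side",r)-[x-40,y-40]+.5)*8).astype(np.int32)],True,(0,255,255),1)
cv2.imwrite("pics/c8.png",b)
E
```

```text
t 26.60 tip [0.5546 0.0661 0.0809] tilt 0.0149 F [ 0.2  0.8 -0.2] d cm [0.08 0.02 5.94]
[[259.32222341 205.17610519]
 [259.49164326 211.71106714]] [[234.1987404  203.02743007]
 [234.60498553 203.48537977]]
```

View pics/c8.png

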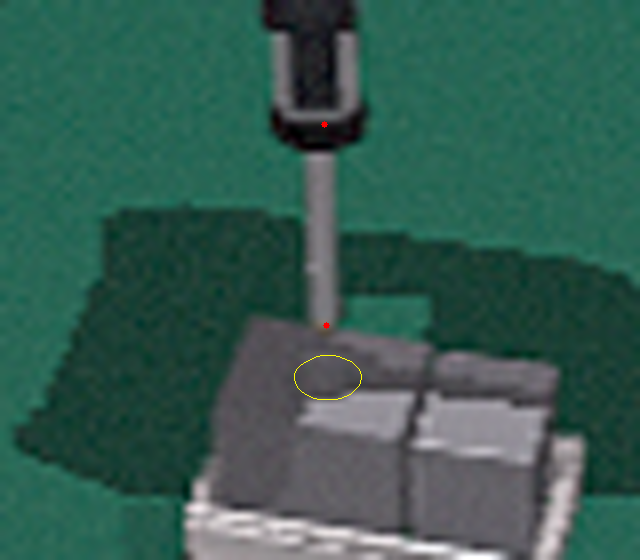

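```bash
python3 - <<'E'
from h import *
for n in("side3","side5"):
  g=cv2.cvtColor(cv2.imread(f"pics/{n}.png"),cv2.COLOR_BGR2HSV)
  print(n);print(g[205:219,250:270,2])
g=cv2.cvtColor(cv2.imread("pics/side6.png"),cv2.COLOR_BGR2HSV)
print(g[196:210,250:268,2]);print(g[196:210,250:268,1])
g=cv2.cvtColor(cv2.imread("pics/top5.png"),cv2.COLOR_BGR2HSV);w=g[196:212,228:243]
k=((w[...,2]<150)|(w[...,1]>40)).astype(np.uint8);n,l,st,c=cv2.connectedComponentsWithStats(k)
for j in range(1,n):
  if st[j,4]>8: print(st[j],onz("top",[[c[j][0]+228,c[j][1]+196]],.06)[0])
E
```

```text
side3
[[152 181 177 178 171 154 144 124 115  99  98  97  95  97 102 105 104 103
  101 102]
 [167 178 176 173 177 175 178 177 175 180 182 168 153 147 125 111 103  96
   94 100]
 [176 176 171 172 173 173 174 174 178 171 176 174 175 174 176 176 178 169
  158 143]
 [176 173 171 169 175 171 175 174 178 177 176 174 175 176 173 176 174 176
  172 175]
 [174 175 172 171 171 171 177 172 150 152 160 168 174 180 176 172 173 170
  175 174]
 [169 175 168 172 177 167 134 101 101  96  95 104 127 163 175 171 171 173
  173 173]
 [170 170 172 173 174 139  77 100 101  99 100  88  81 129 170 173 171 172
  168 173]
 [173 172 172 175 159 108  72  96 104 102  98  93  70 109 160 176 172 170
  171 174]
 [174 171 175 172 176 151  94  96 104 101  99  89  86 144 179 172 170 175
  173 178]
 [171 173 170 171 175 169 138  99  96  89  90 109 154 176 172 171 171 171
  173 179]
 [176 173 174 174 175 174 173 174 178 177 178 175 178 174 173 172 171 176
  174 173]
 [173 185 182 176 179 176 178 178 177 175 174 177 174 172 171 170 174 171
  178 153]
 [ 90 105 116 133 155 166 173 182 179 181 177 172 174 173 172 171 175 173

[... 2747 characters left out ...]
74  56   7  12   7  91 202 159 123 165 127 165]
 [169 143 177 170 147 129 161  62  11   8  15  23 168 162 144 159 158 179]
 [229 183 213 148 139 190 202  58  11   8  11  25 153 151 152 150 162 163]
 [ 78  87 101 143 165 145 191  57  14  10   5  40 159 170 153 169 154 144]
 [ 14  27   9  14  18  37  62  45  35  38  10 155 198 179 174 150 165 158]
 [ 16  18  22  21  12  21  32  11  23  69  27  29  34  43 102 117 159 180]
 [ 20  18  18  19  21  15  24  17  29  13  13  16  18  17  16  19  16   7]
 [ 28  15  10  16  15  17  13  24  19  28   6  16  22  15  16  14  11  22]
 [ 15  21  21   6  24  16   0  18   8  15  17  14   9  21  29   9  15  13]]
[ 3  4  8  8 55] [0.55447649 0.06568318 0.06      ]
```

Emit:
carry_out(
  rows=[
    {"tx":0.02,"ty":0.01,"tz":0.3,"yaw":0},
    {"tx":0.01,"ty":0,"tz":0.4,"yaw":0},
    {"tx":0,"ty":0,"tz":0.4,"yaw":0},
    {"tx":0,"ty":0,"tz":0.3,"yaw":0},
  ],
)

```text
time_s: 27.1
position: [0.5567, 0.0662, 0.167]
tool_rot: [[0.995, 0.101, -0.016], [0.101, -0.995, -0.004], [-0.016, 0.002, -1.0]]
ft_force: [0.1, -0.0, -0.3]
grip_width: 0.0197
```

```bash
python3 -c "
from h import *
tip()"
```

```text
t 27.10 tip [0.5551 0.066  0.0664] tilt 0.0134 F [ 0.1 -0.  -0.3] d cm [0.01 0.   4.49]
```

Emit:
carry_out(
  rows=[
    {"tx":-0.03,"ty":0.02,"tz":0.3,"yaw":0},
    {"tx":0,"ty":0,"tz":0.3,"yaw":0},
    {"tx":0,"ty":0,"tz":0.3,"yaw":0},
    {"tx":0,"ty":0,"tz":0.3,"yaw":0},
    {"tx":0,"ty":0,"tz":0.3,"yaw":0},
  ],
)

```text
time_s: 27.6
position: [0.556, 0.0658, 0.1504]
tool_rot: [[0.995, 0.101, -0.017], [0.101, -0.995, -0.004], [-0.017, 0.002, -1.0]]
ft_force: [0.2, -0.3, -0.9]
grip_width: 0.0191
```

```bash
python3 -c "
from h import *
tip()"
```

```text
t 27.60 tip [0.5543 0.0657 0.0498] tilt 0.0140 F [ 0.2 -0.3 -0.9] d cm [ 0.06 -0.02  2.83]
```

Emit:
carry_out(
  rows=[
    {"tx":0.02,"ty":-0.01,"tz":0.3,"yaw":0},
    {"tx":0.01,"ty":0,"tz":0.3,"yaw":0},
    {"tx":0.01,"ty":0,"tz":0.3,"yaw":0},
    {"tx":0,"ty":0,"tz":0.3,"yaw":0},
    {"tx":0,"ty":0,"tz":0.3,"yaw":0},
  ],
)

```text
time_s: 28.1
position: [0.5562, 0.0659, 0.1341]
tool_rot: [[0.995, 0.101, -0.017], [0.101, -0.995, -0.004], [-0.017, 0.002, -1.0]]
ft_force: [0.3, 0.2, -0.6]
grip_width: 0.0196
```

```bash
python3 -c "
from h import *
tip()"
```

```text
t 28.10 tip [0.5546 0.0658 0.0335] tilt 0.0139 F [ 0.3  0.2 -0.6] d cm [ 0.   -0.01  1.2 ]
```

Emit:
carry_out(
  rows=[
    {"tx":0,"ty":0,"tz":0.3,"yaw":0},
    {"tx":0,"ty":0,"tz":0.3,"yaw":0},
    {"tx":0,"ty":0,"tz":0.25,"yaw":0},
    {"tx":0,"ty":0,"tz":0.1,"yaw":0},
    {"tx":0,"ty":0,"tz":0,"yaw":0},
    {"tx":0,"ty":0,"tz":0,"yaw":0},
    {"tx":0,"ty":0,"tz":0,"yaw":0},
    {"tx":0,"ty":0,"tz":0,"yaw":0},
  ],
)

```text
time_s: 28.9
position: [0.5561, 0.0659, 0.1235]
tool_rot: [[0.995, 0.101, -0.017], [0.101, -0.995, -0.004], [-0.017, 0.002, -1.0]]
ft_force: [0.2, 0.4, 0.3]
grip_width: 0.0199
```

```bash
python3 - <<'E'
from h import *
p=tip()
for n in("top","side"): cv2.imwrite(f"pics/{n}7.png",img(n))
tip();print(np.round(env.observe()["qvel"],3))
s=cv2.imread("pics/side7.png")
x,y=257,195;b=cv2.resize(s[y-40:y+50,x-50:x+50],None,fx=6,fy=6,interpolation=cv2.INTER_CUBIC)
th=np.linspace(0,6.28,40);r=np.c_[.5544+.01*np.cos(th),.0658+.01*np.sin(th),0*th+.06]
cv2.polylines(b,[((proj("side",r)-[x-50,y-40]+.5)*6).astype(np.int32)],True,(0,255,255),1)
cv2.imwrite("pics/c9.png",b)
E
```

```text
t 28.90 tip [0.5544 0.0657 0.0229] tilt 0.0139 F [0.2 0.4 0.3] d cm [ 0.   -0.01  0.14]
t 29.00 tip [0.5544 0.0657 0.0229] tilt 0.0140 F [-0.1 -0.9 -0. ] d cm [ 0.   -0.01  0.14]
[-0.063  0.025  0.185 -0.115 -0.05  -0.099]
```

View pics/c9.png

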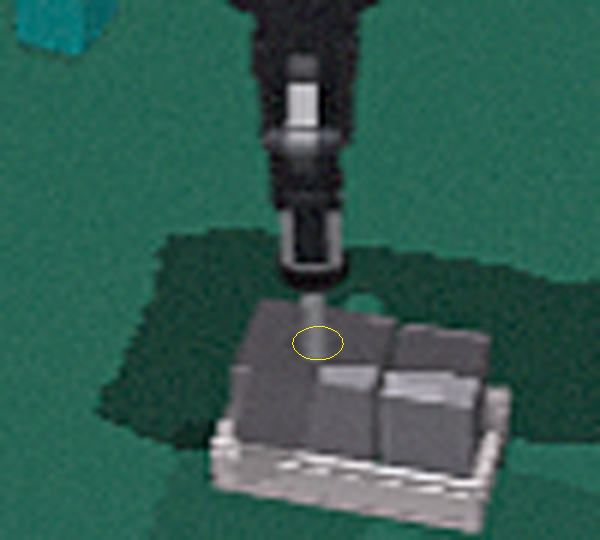

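The picture shows the rod entering the hole at about crop (314,345), centred in the predicted mouth, with both blocks flat. The tip is about 11 mm above the chip and the arm is still, so I'm handing in.

```bash
python3 -c "
from h import *
env.close_job();tip()"
```

```text
the job is handed in; nothing more can be done
the job is handed in; nothing more can be done
```

I packed both blocks in the cradle and lowered the probe into the guide hole. I handed the job in at 29 s, with the probe still gripped in place. The hand-in reports no verdict, so these are my own last checks.

- **Blocks:** the guide is at the chip end, with its hole measured at about x = 19.7 mm, y = -0.3 mm in the cradle frame. The filler was set down beside it, with the gripper at about x = -29 mm. Both look flat in the pictures and are let go.
- **Probe:** the tip works out to within about 0.2 mm of the hole's axis and about 11 mm above the chip. Tilt is about 0.014 rad, and the arm was still. The tip position is worked out from the arm pose, because the tip itself is hidden inside the hole.
- **Forces:** readings stayed at noise level (about 1 N) while the probe went in, with no sign of contact. Setting the filler down peaked at about 9 N.
- **Disagreements:** the side camera put the hole about 0.7 mm further in +x than the top camera. It showed the rod shifted the same way, so the centring holds in both views.
- **Not checked:** I did not re-measure the bystanders at the end, but no move went near them.

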